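# Stand the rinsed parts cup upside down on the tall drying post

### The job

In the measuring room, a rinsed metal cup for washing small parts lies on its side on a roller rest. Pick it up, turn it mouth down and lower it over the taller of the two upright drying posts until its rim stands flat on the post's round foot; set it down, do not drop it, and let go. Leave the wide dish where it is.

Things in the scene. Friction and masses are not known exactly. Their poses are not given: they have to be found in the camera images.
- cup: Plain straight metal cup, 50 mm outside diameter, 100 mm long, wall 3 mm, end 5 mm thick, under 0.2 kg. Origin: on its axis at mid-length; x runs to the open mouth (at x = +50 mm). Starts lying level, axis 61 mm above the table, mouth to the robot's right (world -y within 25 degrees), its middle on a fixed dark roller rest 50 mm long, 42 wide, 40 high: narrower than the cup, so fingers can straddle it.
- tall_post: The taller drying post, the one to use: fixed upright steel peg, 18 mm diameter, tapered end, on the middle of a grey round foot 84 mm across and 10 mm thick. Peg's end 85 mm above the table. Origin: centre of the foot's underside; z up. A seated cup's middle is 60 mm above it. The two posts swap places from run to run, at least 100 mm apart.
- short_post: The shorter post, not to be used: same foot and peg diameter, also fixed, but its peg's end is only 40 mm above the table. Origin: centre of the foot's underside; z up.
- dish: Shallow wide metal dish, 90 mm across and 30 mm high, standing mouth up beyond the posts; loose, to be left alone. Origin: centre of its underside; z up. A thick steel ring, a cross-shaped steel block and a screwdriver also lie about.
Things that resemble listed ones, but are neither listed nor needed, are in the scene too. What is shaped like the cup but brown, pink or purple is not meant.

How it is judged:
By the outcome, as a careful person would: the job done as asked, in the order asked, and still so for the second after the job is handed in, with the robot touching nothing.
It also fails if it takes over 42 s, if anything falls off the work surface, if the arm or the gripper's body presses on something with over 40 N, if the wrist force passes 120 N, or if a joint passes its speed limit or range.

### The arm

A 6-joint arm with a two-finger parallel gripper is mounted at the origin on the work surface. World frame = base frame: x ahead of the robot, y to its left, z up, the work surface at z = 0. Lengths are in m, angles in rad, forces in N, time in s.
With the tool pointing down it reaches from about 0.375 to 0.9 m from the base axis. Payload 3.1 kg.
Tool frame: the origin (TCP) lies midway between the tips of the shut fingers; the grasp point (between the pads) lies 19 mm behind it; z points along the fingers, y is the line along which they close (so a half turn about z gives the same grasp; the last joint's range is limited). The gripper opens to 85 mm and grips with 20 to 120 N. Pads are 22 mm wide; open, the fingers measure 114 mm over their backs; the gripper's body (76 mm by 85 mm) begins 54 mm behind the grasp point. The pads swing forward as they close: fully open they stand 13 mm farther back than shut.
Start: joints at [-0.178, 0.527, 1.433, -0, 1.181, -0.178], TCP at [0.625, 0, 0.231] pointing down, gripper open.
Joint ranges: [-3.08, 3.08], [-0.75, 2.2], [0.22, 2.44], [-1.43, 4.57], [0, 2.65], [-2.85, 2.85]. Speed limits (rad/s): [2.79, 2.79, 3.14, 3.14, 3.14, 3.14].

### API

Orientations are given as a unit quaternion [x, y, z, w].
In Python, from station import manip gives the robot as it stands.
- The arm moves only by the tool step_arm, never from a script. Its argument "targets" is text: rows parted by semicolons, each of 4 numbers parted by spaces: the shift along the tool's x, y, z in mm, then the turn about the tool's z in degrees. A call has 1 to 12 rows; each row is the pose to reach, as a shift and turn from the pose commanded when the call began, along the tool's axes at that moment; what a row does not reach only later rows make up. A row lasts 1/10 s, in which the tool goes at most 50 mm and 8.59 degrees, less where a joint would pass 70% of its speed; a pose out of reach is approached as far as the arm can. A call with a gripper value outside its range is refused whole. "gripper" is the closure, from 0 (fully open) to 1 (shut), set as the call begins (left out, the last holds). The fingers move at their own pace and stop on an object; "squeeze" is the grip in N (left out, the last holds). Time passes only in rows, so rows that repeat a pose let the fingers close. It gives the time, the measured TCP pose, the force, the opening and the grip force at its end, in the units of the state.
- manip.sense(): the state, without advancing time (a new reading comes with each control period).
- manip.snapshot(name): name is "scene" or "side" or "wrist"; returns the picture (420x560x3 uint8, red, green, blue); there is no depth.
- manip.get_calibration(name): a dict with "fov_y" (degrees; the focal length in pixels is half the picture's height over the tangent of half this angle, whatever the lens; pixels are square), "cx", "cy" (the principal point, pixels), "k1" (the pictures are not rectified: a ray, as slopes to the right and down, at radius r is drawn at 1 + k1 r^2 times it, then the intrinsics apply), "extrinsics" (4x4, takes a point from camera to world coordinates); the wrist camera has in their place "tool_from_camera" (4x4, takes a point from camera to tool coordinates, whose origin is the TCP and whose axes are the flange's). Camera axes: x right, y down, z forward; pixel columns grow to the right and rows downward; lengths in m; the calibration is good to about 2 mm. A picture is of the moment at which its call begins: read the wrist's pose just before it. get_calibration takes no time and is no camera call.
- manip.sign_off(): hands the job in; it is judged then, once.
Trained networks look in the newest picture that a camera, given by its name, has taken for a name from the list of things; names that differ only in an ending like _2 or _b are one class to them, and where a whole thing is asked for, a point or a joint stands for the part that bears it (a point fixed in the world has none). Each returns a list of dicts, best first, with "p" (0 to 1); they miss things now and then, are a little off and sometimes report something else, mostly with a low value. They report only what shows in the picture. A call takes as long as a camera call. They do not tell look-alikes from the thing itself.
- manip.recognise(camera, query): "position" ([column, row] in pixels, amid what is visible of it).
- manip.masks_of(camera, query): "pixels" (420x560 bool, what is visible of it) and "position" ([column, row] in pixels, amid what is visible of it).
- manip.mark_of(camera, query): "position" ([column, row] in pixels: a listed point, or the origin of a listed thing).
The state is a dict: "t": time; "q": joint angles; "qd": joint speeds; "tau": joint torques, N m; "tcp_pos": TCP position; "tool_rot": TCP orientation; "force": force on the tool from outside, world axes, zero at the start; "ft_torque": the same for the moment, N m; "finger_gap": opening from 0.0 (shut) to 1.0 (fully open); "gripper_force": force on a finger pad.
Only numpy, scipy, OpenCV 4.12 (cv2) and the standard library are available. Lean on these libraries where they do the work, as an engineer would, in place of code of your own. Each camera call takes 0.05 s, during which the arm holds its last target. There are 200 camera calls.

## Working session

There is one attempt and no reset: what is moved stays moved. The work goes in short steps, Python scripts to look and compute and a tool call to move; the robot and the scene stay as the last step left them, time stands still between calls to the robot, and variables do not carry over. Pictures are saved under pics/ and viewed, at most 10 in all, crops included, and the job is handed in when it is done.

Besides the shell and the picture viewer there is one more tool, called after "Call:" as name(argument=value, ...), one argument or row to a line, values as JSON. step_arm: Moves the arm, as the interface text tells. Its arguments: {"type":"object","properties":{"targets":{"type":"string"},"gripper":{"type":"number"},"squeeze":{"type":"number"}},"required":["targets"]}

```bash
mkdir -p pics; cat > h.py <<'E'
import numpy as np, cv2
from scipy.spatial.transform import Rotation as R
from station import manip
def cam(n, s=None):
    c=manip.get_calibration(n); f=210/np.tan(np.radians(c["fov_y"])/2)
    if n=="wrist":
        T=np.eye(4); T[:3,:3]=R.from_quat(s["tool_rot"]).as_matrix(); T[:3,3]=s["tcp_pos"]
        E=T@np.array(c["tool_from_camera"])
    else: E=np.array(c["extrinsics"])
    return f,c["cx"],c["cy"],c["k1"],E
def ray(C,px):
    f,cx,cy,k,E=C
    d=np.array([(px[0]-cx)/f,(px[1]-cy)/f]); u=d.copy()
    for _ in range(20): u=d/(1+k*(u@u))
    v=E[:3,:3]@np.array([u[0],u[1],1]); return E[:3,3],v/np.linalg.norm(v)
def onz(C,px,z):
    o,v=ray(C,px); return o+v*(z-o[2])/v[2]
def proj(C,p):
    f,cx,cy,k,E=C
    q=E[:3,:3].T@(np.array(p)-E[:3,3]); u=q[:2]/q[2]; u=u*(1+k*(u@u)); return u*f+[cx,cy]
def save(im,n): cv2.imwrite("pics/"+n+".png",im[:,:,::-1])
E
python3 - <<'E'
from h import *
ims=[]
for n in ["scene","side","wrist"]:
    s=manip.sense(); im=manip.snapshot(n); save(im,n+"0"); C=cam(n,s)
    print(n,"cam at",C[4][:3,3].round(3))
    for q in ["cup","tall_post","short_post","dish"]:
        for d in manip.mark_of(n,q)[:4]:
            z={"cup":.061}.get(q,0)
            print(n,q,round(d["p"],2),np.round(d["position"]),onz(C,d["position"],z).round(3))
E
```

```text
scene cam at [1.086 0.244 0.82 ]
scene cup 0.78 [334. 277.] [0.687 0.187 0.061]
scene cup 0.77 [350. 215.] [0.533 0.172 0.061]
scene cup 0.7 [370. 184.] [0.435 0.188 0.061]
scene cup 0.6 [413. 251.] [0.57  0.315 0.061]
scene tall_post 0.71 [170. 181.] [ 0.562 -0.275 -0.   ]
scene short_post 0.95 [245. 194.] [ 0.526 -0.085 -0.   ]
scene dish 0.64 [177. 257.] [ 0.742 -0.146  0.   ]
side cam at [ 0.316 -0.449  0.537]
side cup 0.98 [234. 186.] [0.537 0.179 0.061]
side cup 0.9 [215. 165.] [0.532 0.279 0.061]
side cup 0.8 [291. 179.] [0.655 0.142 0.061]
side cup 0.79 [174. 220.] [0.393 0.137 0.061]
side tall_post 0.82 [380. 378.] [ 0.56  -0.283  0.   ]
side short_post 0.87 [288. 291.] [ 0.524 -0.078  0.   ]
side short_post 0.25 [382. 380.] [ 0.562 -0.287  0.   ]
side dish 0.91 [415. 269.] [ 0.754 -0.15   0.   ]
wrist cam at [0.626 0.072 0.372]
wrist tall_post 0.72 [236. 375.] [ 0.563 -0.28   0.   ]
wrist short_post 0.81 [200. 237.] [ 0.527 -0.074  0.   ]
wrist dish 0.8 [378. 286.] [ 0.75  -0.141  0.   ]
```

View pics/scene0.png

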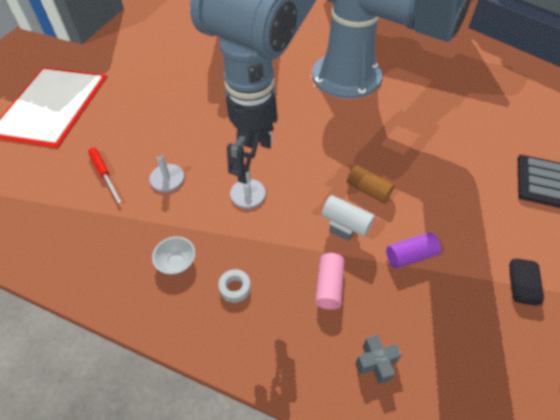

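View pics/side0.png

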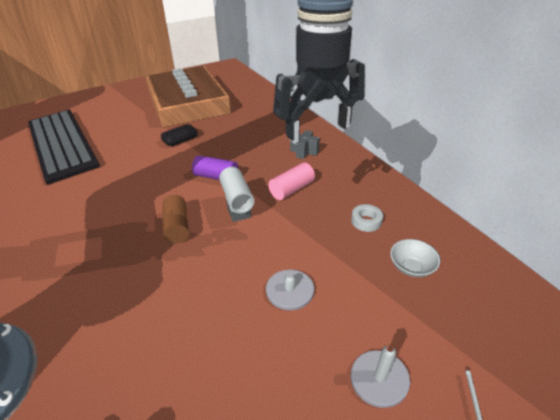

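Candidates for the cup: metallic at scene (350,215) / side (234,186), on the dark rest; look-alikes: pink (334,277), brown (370,184), purple (413,251). I choose the metallic one. The tall post is at scene (170,181), the short one at (245,194). Next I fit the pose from the silhouettes and check a crop.

```bash
cat >> h.py <<'E'
def cylpts(c,ax,r=.025,h=.05):
    ax=np.array(ax)/np.linalg.norm(ax); a=np.cross(ax,[.3,.5,.81]); a/=np.linalg.norm(a); b=np.cross(ax,a)
    t=np.linspace(0,2*np.pi,40)
    return np.array([np.array(c)+s*h*ax+r*(np.cos(k)*a+np.sin(k)*b) for s in(-1,1) for k in t])
def sil(C,pts):
    m=np.zeros((420,560),np.uint8)
    P=np.array([proj(C,p) for p in pts]); cv2.fillConvexPoly(m,cv2.convexHull((P*16).round().astype(np.int32)),1,shift=4); return m>0
def iou(a,b): return (a&b).sum()/max(1,(a|b).sum())
E
python3 - <<'E'
from h import *
from scipy.optimize import minimize
M={}
for n,px in [("scene",(350,215)),("side",(234,186))]:
    im=manip.snapshot(n); C=cam(n)
    d=min(manip.masks_of(n,"cup"),key=lambda d:np.hypot(*(np.array(d["position"])-px)))
    M[n]=(C,d["pixels"]); print(n,d["p"],np.round(d["position"]),d["pixels"].sum())
    if n=="side": crop=cv2.resize(im[130:250,160:320],(640,480),interpolation=cv2.INTER_CUBIC); save(crop,"crop_cup")
    # posts
def cost(v,ns=("scene","side")):
    p=cylpts([v[0],v[1],.061],[np.sin(v[2]),-np.cos(v[2]),0])
    return -sum(iou(sil(M[n][0],p),M[n][1]) for n in ns)
best=None
for y in np.radians(range(-25,26,5)):
    r=minimize(cost,[.535,.177,y],method="Nelder-Mead",options=dict(initial_simplex=[[.535,.177,y],[.545,.177,y],[.535,.187,y],[.535,.177,y+.08]]))
    if best is None or r.fun<best.fun: best=r
print("cup xy",best.x[:2].round(4),"yaw",np.degrees(best.x[2]).round(1),"cost",best.fun)
for n in M:
    r=minimize(cost,best.x,args=((n,),),method="Nelder-Mead",options=dict(initial_simplex=best.x+np.array([[0,0,0],[.006,0,0],[0,.006,0],[0,0,.06]]))); print(n,r.x.round(4),np.degrees(r.x[2]).round(1),r.fun)
s=manip.sense(); print(R.from_quat(s["tool_rot"]).as_matrix().round(3),s["tcp_pos"],s["t"],s["finger_gap"])
E
```

```text
scene 0.93 [349. 215.] 1134
side 0.96 [234. 188.] 1015
cup xy [0.5359 0.1666] yaw -10.2 cost -1.847896794207662
scene [ 0.5359  0.1666 -0.1776] -10.2 -0.9285127362366475
side [ 0.5359  0.1666 -0.1763] -10.1 -0.9210526315789473
[[-0.  1.  0.]
 [ 1.  0.  0.]
 [ 0.  0. -1.]] [6.24972368e-01 3.70512439e-05 2.31327304e-01] 0.95 1.001048704548831
```

View pics/crop_cup.png

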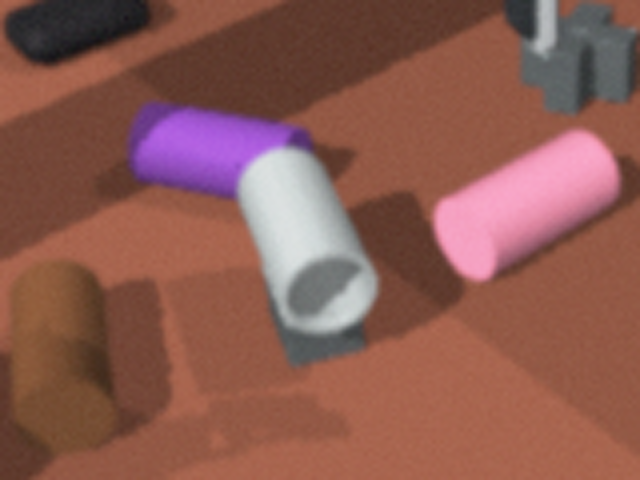

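The crop shows the metallic cup on the dark rest, open mouth at crop (325,290) facing -y. It is the right one. I'm moving above its closed end, with the tool turned 10°.

Call:
step_arm(
  targets="40 -17 8 5; 85 -35 16 10; 130 -53 25 10; 170 -70 34 10; 203 -83 41 10; 203 -83 41 10; 203 -83 41 10",
  gripper=0,
  squeeze=20,
)

```text
t: 1.65
tcp_pos: [0.5418, 0.2037, 0.1903]
tool_rot: [0.765, 0.644, -0.0, 0.0]
force: [0.1, -0.0, 0.6]
finger_gap: 0.996
gripper_force: 0.0
```

```bash
python3 - <<'E'
from h import *
from scipy.optimize import minimize
s=manip.sense(); im=manip.snapshot("wrist"); save(im,"wrist1"); C=cam("wrist",s)
print(s["t"],s["tcp_pos"],R.from_quat(s["tool_rot"]).as_matrix().round(3).tolist())
for d in manip.masks_of("wrist","cup"): 
    print(round(d["p"],2),np.round(d["position"]),d["pixels"].sum(),onz(C,d["position"],.025).round(3))
for d in manip.mark_of("wrist","cup"): print("mark",round(d["p"],2),np.round(d["position"]),onz(C,d["position"],.061).round(3))
# projection of model ends
p=cylpts([.536,.1666,.061],[-.177,-.984,0]); m=sil(C,p).astype(np.uint8)
c,_=cv2.findContours(m,cv2.RETR_EXTERNAL,cv2.CHAIN_APPROX_NONE); v=im.copy(); cv2.drawContours(v,c,-1,(255,255,0),1); save(v,"wrist1o")
E
```

```text
1.65 [0.54180066 0.20370823 0.19032213] [[0.171, 0.985, 0.0], [0.985, -0.171, -0.0], [-0.0, 0.0, -1.0]]
0.87 [142. 227.] 5280 [0.401 0.19  0.025]
0.86 [282. 239.] 6743 [0.535 0.153 0.025]
0.84 [432. 189.] 6525 [0.686 0.18  0.025]
0.55 [252.  59.] 7666 [0.539 0.321 0.025]
mark 0.88 [429. 189.] [0.668 0.191 0.061]
mark 0.67 [146. 232.] [0.422 0.195 0.061]
mark 0.64 [260.  63.] [0.546 0.312 0.061]
mark 0.56 [284. 241.] [0.539 0.166 0.061]
```

View pics/wrist1o.png

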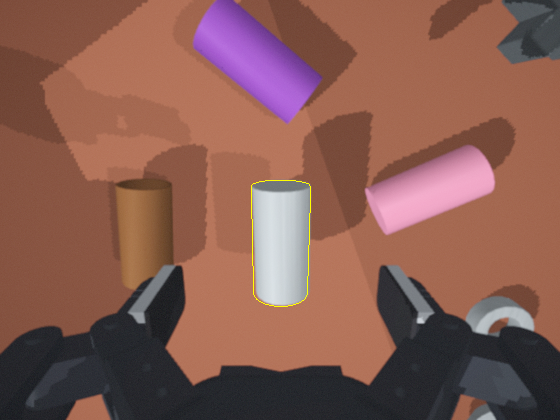

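The overlay matches the cup outline (closed end at (280,187), fingers at (180,290) and (390,290)). Brown and pink are clear of the descent path. Descending and gripping lightly.

Call:
step_arm(
  targets="3 0 45 0; 3 0 90 0; 3 0 130 0; 3 0 153 0; 3 0 153 0; 3 0 153 0",
)

```text
t: 2.4
tcp_pos: [0.5435, 0.205, 0.0376]
tool_rot: [0.767, 0.642, 0.0, 0.0]
force: [0.1, -0.4, 1.3]
finger_gap: 1.002
gripper_force: 0.0
```

Call:
step_arm(
  targets="0 0 0 0; 0 0 0 0; 0 0 0 0; 0 0 0 0; 0 0 0 0; 0 0 0 0; 0 0 0 0; 0 0 0 0; 0 0 0 0; 0 0 0 0",
  gripper=1,
  squeeze=20,
)

```text
t: 3.4
tcp_pos: [0.5434, 0.2063, 0.0387]
tool_rot: [0.766, 0.643, 0.001, 0.001]
force: [-1.0, -0.1, 6.5]
finger_gap: 0.574
gripper_force: 27.4
```

Call:
step_arm(
  targets="0 0 -20 0; 0 0 -60 0; 0 0 -100 0; 0 0 -120 0; 0 0 -120 0; 0 0 -120 0",
)

```text
t: 4.0
tcp_pos: [0.5418, 0.206, 0.1568]
tool_rot: [0.766, 0.643, -0.0, -0.0]
force: [-0.5, -0.0, -1.9]
finger_gap: 0.575
gripper_force: 26.6
```

```bash
python3 - <<'E'
from h import *
s=manip.sense(); print({k:np.round(s[k],3).tolist() for k in("t","tcp_pos","force","ft_torque","finger_gap","gripper_force")})
a=manip.snapshot("scene"); b=manip.snapshot("side")
save(np.hstack([cv2.resize(a[80:300,220:460],(400,367)),cv2.resize(b[60:280,120:360],(400,367))]),"lift1")
E
```

```text
{'t': 4.0, 'tcp_pos': [0.542, 0.206, 0.157], 'force': [-0.471, -0.022, -1.862], 'ft_torque': [0.045, -0.02, -0.013], 'finger_gap': 0.575, 'gripper_force': 26.597}
```

View pics/lift1.png

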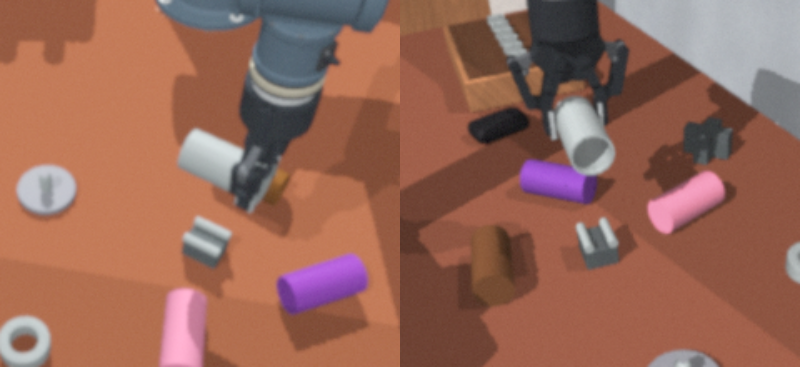

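Cup is held roughly level by the closed end (side view (582,135) in the composite), and the rest is empty. I'm carrying it low over clear table, then loosening the grip gradually so it swings mouth down.

Call:
step_arm(
  targets="-30 0 0 0; -70 0 20 0; -110 0 50 0; -118 0 72 0; -118 0 72 0; -118 0 72 0; -118 0 72 0",
)

```text
t: 4.8
tcp_pos: [0.5228, 0.0906, 0.0857]
tool_rot: [0.766, 0.643, 0.001, 0.0]
force: [-0.2, 0.6, -2.7]
finger_gap: 0.58
gripper_force: 26.6
```

Call:
step_arm(
  targets="0 0 0 0; 0 0 0 0; 0 0 0 0",
  gripper=0.45,
)

```text
t: 5.1
tcp_pos: [0.5224, 0.0903, 0.086]
tool_rot: [0.766, 0.643, 0.001, 0.0]
force: [-0.5, 0.2, -1.3]
finger_gap: 0.582
gripper_force: 26.6
```

Call:
step_arm(
  targets="0 0 0 0; 0 0 0 0; 0 0 0 0",
  gripper=0.435,
)

```text
t: 5.4
tcp_pos: [0.522, 0.0898, 0.0854]
tool_rot: [0.766, 0.643, 0.0, 0.0]
force: [0.1, -0.5, -1.6]
finger_gap: 0.582
gripper_force: 26.6
```

```bash
cat >> h.py <<'E'
def tilt(s, names=("scene","side"), show=None):
    """fit cup tilt (deg, 90=mouth down), slide along cup axis, grip height, from silhouettes"""
    from scipy.optimize import minimize
    Rm=R.from_quat(s["tool_rot"]).as_matrix(); g=np.array(s["tcp_pos"])-.024*Rm[:,2]; M=[]
    for n in names:
        im=manip.snapshot(n); C=cam(n); ds=manip.masks_of(n,"cup"); px=proj(C,g-.02*Rm[:,0])
        ds=[d for d in ds if np.hypot(*(np.array(d["position"])-px))<60]
        if show: save(cv2.resize(im[int(max(0,px[1]-75)):int(px[1]+75),int(px[0]-100):int(px[0]+100)],(800,600)),show+n)
        if ds:
            d=min(ds,key=lambda d:np.hypot(*(np.array(d["position"])-px))); M.append((C,d["pixels"])); print(n,round(d["p"],2),d["pixels"].sum())
    def cup(v):
        t=v[0]; a=-Rm[:,0]*np.cos(t)+Rm[:,2]*np.sin(t); return g+a*v[1]-Rm[:,2]*v[2],a
    def cost(v): return -sum(iou(sil(C,cylpts(*cup(v))),m) for C,m in M)
    best=None
    for t in np.radians(range(-10,111,15)):
        v=np.array([t,.04,0]); r=minimize(cost,v,method="Nelder-Mead",options=dict(initial_simplex=v+np.array([[0,0,0],[.2,0,0],[0,.006,0],[0,0,.006]])))
        if best is None or r.fun<best.fun: best=r
    c,a=cup(best.x); print("tilt",np.degrees(best.x[0]).round(1),"slide",best.x[1:].round(4),"centre",c.round(4),"mouth",(c+.05*a).round(4),"iou",round(-best.fun/len(M),3)); return c,a
E
python3 - <<'E'
from h import *
s=manip.sense(); print({k:np.round(s[k],3).tolist() for k in("t","tcp_pos","force","ft_torque","finger_gap","gripper_force")})
tilt(s)
E
```

```text
{'t': 5.4, 'tcp_pos': [0.522, 0.09, 0.085], 'force': [0.081, -0.547, -1.607], 'ft_torque': [0.073, -0.036, 0.016], 'finger_gap': 0.582, 'gripper_force': 26.551}
scene 0.6 677
side 0.81 967
tilt 0.0 slide [ 0.0404 -0.0036] centre [0.515  0.0501 0.1058] mouth [0.5063 0.0008 0.1058] iou 0.278
```

```bash
python3 - <<'E'
from h import *
s=manip.sense()
v=[]
for n in("scene","side"):
    im=manip.snapshot(n).copy(); C=cam(n)
    for d in manip.masks_of(n,"cup"): print(n,round(d["p"],2),np.round(d["position"]),d["pixels"].sum())
    Rm=R.from_quat(s["tool_rot"]).as_matrix(); g=np.array(s["tcp_pos"])-.024*Rm[:,2]; px=proj(C,g).astype(int); print(px)
    c=np.clip(px,[100,100],[459,319]); v.append(cv2.resize(im[c[1]-100:c[1]+100,c[0]-80:c[0]+80],(400,500)))
save(np.hstack(v),"look2")
E
```

```text
scene 0.93 [416. 251.] 1099
scene 0.83 [292. 175.] 724
scene 0.78 [369. 184.] 927
scene 0.67 [330. 278.] 1330
[317 185]
side 0.89 [176. 222.] 1071
side 0.71 [292. 180.] 977
side 0.68 [248. 205.] 1428
side 0.55 [201. 169.] 263
[242 192]
```

View pics/look2.png

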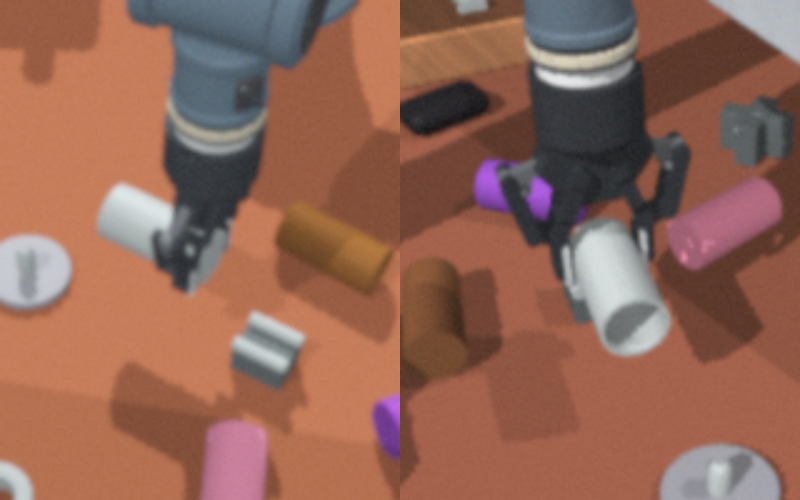

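Call:
step_arm(
  targets="0 0 0 0; 0 0 0 0; 0 0 0 0",
  gripper=0.423,
)

```text
t: 6.1
tcp_pos: [0.522, 0.0898, 0.0853]
tool_rot: [0.766, 0.643, -0.0, -0.0]
force: [-0.7, 0.5, -0.8]
finger_gap: 0.579
gripper_force: 26.6
```

Call:
step_arm(
  targets="0 0 0 0; 0 0 0 0",
  gripper=0.419,
)

```text
t: 6.3
tcp_pos: [0.522, 0.0898, 0.0853]
tool_rot: [0.766, 0.643, 0.0, 0.0]
force: [0.4, -0.1, -1.2]
finger_gap: 0.581
gripper_force: 17.6
```

Call:
step_arm(
  targets="0 0 0 0; 0 0 0 0",
  gripper=0.416,
)

```text
t: 6.5
tcp_pos: [0.522, 0.0897, 0.0853]
tool_rot: [0.766, 0.643, 0.0, 0.0]
force: [0.1, -0.4, -1.0]
finger_gap: 0.586
gripper_force: 5.5
```

```bash
python3 - <<'E'
t=open("h.py").read()
t=t.replace('ds=[d for d in ds if np.hypot(*(np.array(d["position"])-px))<60]','hs=cv2.cvtColor(im,cv2.COLOR_RGB2HSV)[:,:,1]; ds=[d for d in ds if hs[d["pixels"]].mean()<60 and np.hypot(*(np.array(d["position"])-px))<90]')
open("h.py","w").write(t)
E
python3 - <<'E'
from h import *
s=manip.sense(); print({k:np.round(s[k],3).tolist() for k in("t","force","ft_torque","finger_gap","gripper_force")})
tilt(s)
E
```

```text
{'t': 6.5, 'force': [0.085, -0.389, -1.017], 'ft_torque': [0.018, -0.004, -0.037], 'finger_gap': 0.586, 'gripper_force': 5.502}
scene 0.91 621
side 0.83 1447
tilt 25.9 slide [ 0.0416 -0.0055] centre [0.5155 0.0529 0.0857] mouth [0.5077 0.0086 0.0639] iou 0.676
```

Call:
step_arm(
  targets="0 0 0 0; 0 0 0 0; 0 0 0 0; 0 0 0 0",
  gripper=0.415,
)

```text
t: 7.1
tcp_pos: [0.5222, 0.0898, 0.0854]
tool_rot: [0.766, 0.643, 0.0, 0.0]
force: [0.2, 1.0, -1.3]
finger_gap: 0.584
gripper_force: 0.9
```

```bash
python3 - <<'E'
from h import *
s=manip.sense(); print({k:np.round(s[k],3).tolist() for k in("t","force","ft_torque","finger_gap","gripper_force")})
tilt(s,("side",)); tilt(s,("scene",))
E
```

```text
{'t': 7.1, 'force': [0.195, 0.974, -1.282], 'ft_torque': [-0.005, 0.001, -0.005], 'finger_gap': 0.584, 'gripper_force': 0.882}
side 0.6 1262
tilt 96.2 slide [ 0.0251 -0.0362] centre [0.5226 0.0925 0.0483] mouth [ 0.5236  0.0978 -0.0014] iou 0.953
scene 0.89 723
tilt 89.1 slide [ 0.0573 -0.0059] centre [0.522  0.0889 0.0463] mouth [ 0.5219  0.0882 -0.0037] iou 0.719
```

The light grip made the cup swing. I'll check how it stands.

```bash
python3 - <<'E'
from h import *
v=[]
for n,(x,y) in (("scene",(300,180)),("side",(245,200)),):
    im=manip.snapshot(n); v.append(cv2.resize(im[y-75:y+75,x-60:x+60],(400,500),interpolation=cv2.INTER_CUBIC))
save(np.hstack(v),"look3")
E
```

```text
(no output)
```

View pics/look3.png

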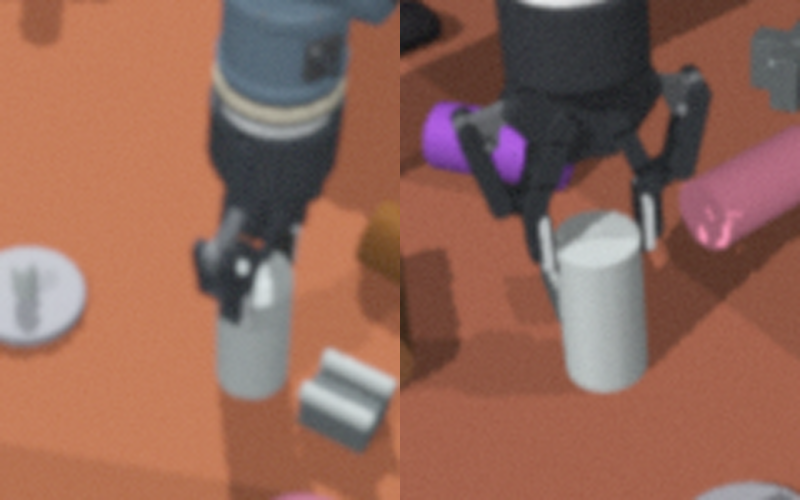

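Cup stands mouth down between the fingers (composite (605,300)). I'm lowering the pads past its top, opening slightly so it stands flat, then gripping firmly.

Call:
step_arm(
  targets="0 0 5 0; 0 0 10 0; 0 0 10 0",
)

```text
t: 7.7
tcp_pos: [0.5218, 0.0897, 0.0746]
tool_rot: [0.766, 0.643, -0.0, -0.0]
force: [0.2, -0.4, -1.4]
finger_gap: 0.587
gripper_force: 1.3
```

Call:
step_arm(
  targets="0 0 0 0; 0 0 0 0; 0 0 0 0; 0 0 8 0; 0 0 15 0; 0 0 15 0; 0 0 15 0",
  gripper=0.37,
)

```text
t: 8.4
tcp_pos: [0.5217, 0.0898, 0.0598]
tool_rot: [0.766, 0.643, -0.0, -0.0]
force: [-0.1, 0.4, -0.1]
finger_gap: 0.634
gripper_force: 0.0
```

Call:
step_arm(
  targets="0 0 0 0; 0 0 0 0; 0 0 0 0; 0 0 0 0; 0 0 0 0; 0 0 0 0",
  gripper=1,
  squeeze=30,
)

```text
t: 9.0
tcp_pos: [0.522, 0.0898, 0.0603]
tool_rot: [0.766, 0.643, -0.0, -0.0]
force: [-0.4, 1.0, -2.2]
finger_gap: 0.579
gripper_force: 31.6
```

```bash
python3 - <<'E'
from h import *
s=manip.sense(); print({k:np.round(s[k],4).tolist() for k in("t","tcp_pos","force","ft_torque","finger_gap","gripper_force")})
tilt(s,("side",))
S={}
for n in("scene","side"):
    manip.snapshot(n); C=cam(n)
    print(n,[(round(d["p"],2),onz(C,d["position"],0).round(4)) for d in manip.mark_of(n,"tall_post")])
    for d in manip.masks_of(n,"tall_post"):
        print(" mask",round(d["p"],2),d["pixels"].sum(), np.round(d["position"])); S.setdefault(n,d["pixels"])
from scipy.optimize import minimize
# foot fit: disc z 0..0.01 r42 plus peg to .085, union silhouette
def post(C,x,y): return sil(C,cylpts([x,y,.005],[0,0,1],.042,.005))|sil(C,cylpts([x,y,.045],[0,0,1],.009,.04))
f=lambda v:-sum(iou(post(cam(n),*v),S[n]) for n in S)
b=min((minimize(f,[.562+a,-.281+c],method="Nelder-Mead",options=dict(initial_simplex=[[.562+a,-.281+c],[.570+a,-.281+c],[.562+a,-.273+c]])) for a in(-.005,.005) for c in(-.005,.005)),key=lambda r:r.fun)
print("post",b.x.round(4),b.fun)
E
```

```text
{'t': 9.0, 'tcp_pos': [0.522, 0.0898, 0.0603], 'force': [-0.41, 0.9639, -2.2405], 'ft_torque': [0.0026, -0.0512, -0.0189], 'finger_gap': 0.5788, 'gripper_force': 31.6306}
side 0.81 1210
tilt 95.7 slide [0.0362 0.0013] centre [0.5226 0.0934 0.0496] mouth [ 5.235e-01  9.830e-02 -2.000e-04] iou 0.9
scene [(0.84, array([ 0.5642, -0.273 ,  0.    ]))]
 mask 0.87 811 [166. 178.]
side [(0.87, array([ 0.557 , -0.2904,  0.    ])), (0.66, array([ 0.5254, -0.0823,  0.    ]))]
 mask 0.83 2624 [381. 379.]
post [ 0.5594 -0.2821] -1.772756432997493
```

Call:
step_arm(
  targets="0 0 -20 0; 0 0 -60 0; 0 0 -100 0; 0 0 -120 0; 0 0 -120 0; -20 6 -120 0; -55 16 -120 0; -95 27 -120 0; -135 38 -120 0; -175 49 -120 0; -215 61 -120 0; -255 72 -120 0",
)

```text
t: 10.6
tcp_pos: [0.5475, -0.175, 0.1782]
tool_rot: [0.766, 0.643, -0.001, -0.002]
force: [1.2, -0.2, -1.6]
finger_gap: 0.582
gripper_force: 32.2
```

Call:
step_arm(
  targets="-40 11 0 0; -75 21 0 0; -95 27 0 0; -107 30 0 0; -107 30 0 0; -107 30 0 0; -107 30 0 0",
)

```text
t: 11.3
tcp_pos: [0.5593, -0.2823, 0.1801]
tool_rot: [0.765, 0.643, 0.0, -0.001]
force: [-0.4, -0.4, -2.2]
finger_gap: 0.582
gripper_force: 32.2
```

```bash
python3 - <<'E'
from h import *
from scipy.optimize import minimize
s=manip.sense(); print({k:np.round(s[k],4).tolist() for k in("t","tcp_pos","force","ft_torque","finger_gap","gripper_force")})
tilt(s,("side",)); tilt(s,("scene",))
v=[]
for n in("scene","side"):
    im=manip.snapshot(n); C=cam(n); p=proj(C,[.56,-.282,.10]).astype(int); p=np.clip(p,[80,100],[479,319])
    v.append(cv2.resize(im[p[1]-100:p[1]+100,p[0]-80:p[0]+80],(400,500),interpolation=cv2.INTER_CUBIC))
save(np.hstack(v),"look4")
im=manip.snapshot("wrist"); C=cam("wrist",manip.sense())
print([(round(d["p"],2),onz(C,d["position"],0).round(4)) for d in manip.mark_of("wrist","tall_post")])
E
```

```text
{'t': 11.3, 'tcp_pos': [0.5593, -0.2823, 0.1801], 'force': [-0.3555, -0.4406, -2.1711], 'ft_torque': [-0.018, 0.0019, -0.0013], 'finger_gap': 0.5821, 'gripper_force': 32.1557}
side 0.66 2635
tilt 94.6 slide [ 0.0118 -0.0251] centre [ 0.5594 -0.2813  0.1673] mouth [ 0.5601 -0.2774  0.1174] iou 0.708
scene 0.68 1048
tilt 87.3 slide [-0.0437 -0.078 ] centre [ 0.5596 -0.2802  0.1698] mouth [ 0.5592 -0.2825  0.1198] iou 0.875
[(0.73, array([ 0.5606, -0.28  ,  0.    ]))]
```

View pics/look4.png

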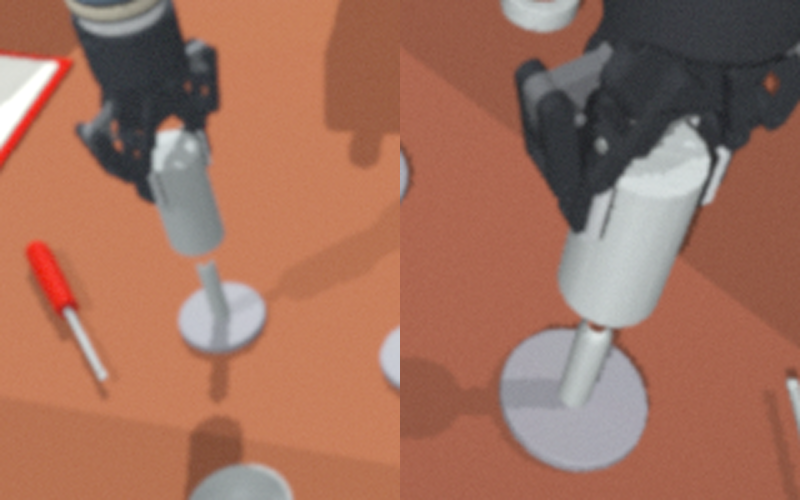

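Cup hangs upright with its mouth directly above the tall peg (peg tip at composite (207,265) and (597,328), axes in line). Lowering.

Call:
step_arm(
  targets="0 0 15 0; 0 0 35 0; 0 0 55 0; 0 0 75 0; 0 0 90 0; 0 0 100 0; 0 0 104 0; 0 0 104 0; 0 0 104 0",
)

```text
t: 12.6
tcp_pos: [0.5602, -0.2849, 0.077]
tool_rot: [0.766, 0.643, 0.0, 0.001]
force: [-0.1, -0.1, -2.6]
finger_gap: 0.577
gripper_force: 32.1
```

Call:
step_arm(
  targets="0 0 1 0; 0 0 2 0; 0 0 3 0; 0 0 4 0; 0 0 4 0; 0 0 4 0",
)

```text
t: 13.2
tcp_pos: [0.5596, -0.2844, 0.0722]
tool_rot: [0.766, 0.643, -0.0, -0.0]
force: [0.2, -0.4, -1.6]
finger_gap: 0.58
gripper_force: 32.1
```

Call:
step_arm(
  targets="0 0 0.5 0; 0 0 1 0; 0 0 1.5 0; 0 0 1.5 0; 0 0 1.5 0",
)

```text
t: 13.7
tcp_pos: [0.5596, -0.2844, 0.0708]
tool_rot: [0.766, 0.643, -0.0, -0.0]
force: [-0.2, -1.0, -1.9]
finger_gap: 0.581
gripper_force: 32.1
```

Call:
step_arm(
  targets="0 0 0.5 0; 0 0 1 0; 0 0 1 0; 0 0 1 0",
)

```text
t: 14.1
tcp_pos: [0.5597, -0.2845, 0.0701]
tool_rot: [0.766, 0.643, 0.0, 0.0]
force: [-0.9, 0.6, 1.6]
finger_gap: 0.58
gripper_force: 32.4
```

Call:
step_arm(
  targets="0 0 0.5 0; 0 0 1 0; 0 0 1 0; 0 0 1 0",
)

```text
t: 14.5
tcp_pos: [0.5597, -0.2845, 0.0701]
tool_rot: [0.766, 0.643, -0.0, 0.0]
force: [-1.4, 2.3, 7.6]
finger_gap: 0.578
gripper_force: 33.2
```

Contact made (7.6 N upward). Opening gently, then withdrawing straight up.

Call:
step_arm(
  targets="0 0 0 0; 0 0 0 0; 0 0 0 0",
  gripper=0.4,
)

```text
t: 14.8
tcp_pos: [0.5596, -0.2845, 0.0686]
tool_rot: [0.766, 0.643, 0.0, -0.0]
force: [-0.0, -0.6, 0.3]
finger_gap: 0.604
gripper_force: 0.0
```

Call:
step_arm(
  targets="0 0 0 0; 0 0 0 0; 0 0 0 0; 0 0 0 0; 0 0 0 0; 0 0 0 0; 0 0 0 0; 0 0 -10 0; 0 0 -40 0; 0 0 -80 0; 0 0 -110 0; 0 0 -110 0",
  gripper=0,
)

```text
t: 16.0
tcp_pos: [0.5625, -0.2865, 0.1849]
tool_rot: [0.766, 0.643, 0.001, 0.006]
force: [0.5, -0.1, 0.0]
finger_gap: 1.001
gripper_force: 0.0
```

```bash
python3 - <<'E'
from h import *
from scipy.optimize import minimize
s=manip.sense(); print({k:np.round(s[k],4).tolist() for k in("t","tcp_pos","force","finger_gap","gripper_force")})
v=[]
for n in("scene","side"):
    im=manip.snapshot(n).copy(); C=cam(n); p=proj(C,[.56,-.282,.06]).astype(int); p=np.clip(p,[80,100],[479,319])
    m=sil(C,cylpts([.56,-.281,.06],[0,0,1])).astype(np.uint8); c,_=cv2.findContours(m,cv2.RETR_EXTERNAL,cv2.CHAIN_APPROX_NONE); cv2.drawContours(im,c,-1,(255,255,0),1)
    v.append(cv2.resize(im[p[1]-100:p[1]+100,p[0]-80:p[0]+80],(400,500),interpolation=cv2.INTER_CUBIC))
save(np.hstack(v),"look5")
E
```

```text
{'t': 16.0, 'tcp_pos': [0.5625, -0.2865, 0.1849], 'force': [0.4675, -0.1054, 0.0278], 'finger_gap': 1.0013, 'gripper_force': 0.0}
```

View pics/look5.png

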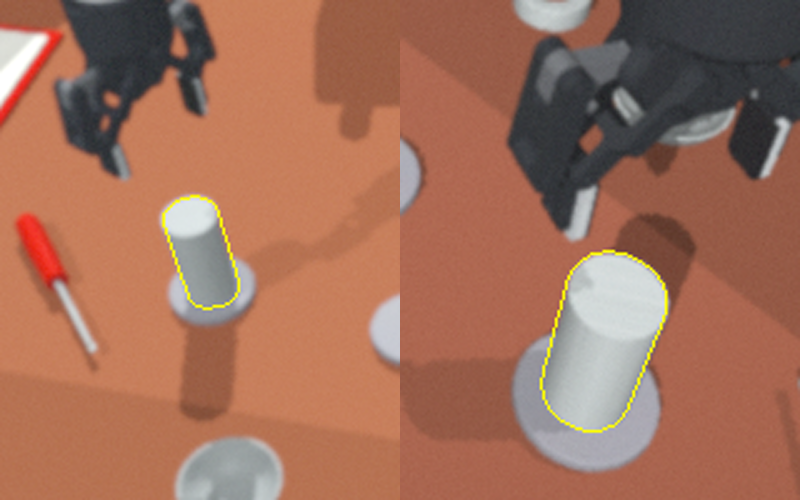

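The cup stands upright on the tall post's foot, matching the seated outline in both views (cup at (200,250) and (605,340)). The gripper is clear and the dish is untouched. Letting the arm settle, then handing in.

Call:
step_arm(
  targets="0 0 0 0; 0 0 0 0; 0 0 0 0",
)

```text
t: 16.4
tcp_pos: [0.559, -0.284, 0.1775]
tool_rot: [0.766, 0.643, -0.0, -0.001]
force: [0.5, 0.0, -0.2]
finger_gap: 0.998
gripper_force: 0.0
```

```bash
python3 -c "
from station import manip
print(manip.sign_off())"
```

```text
the job is handed in; nothing more can be done
None
```

The cup stands mouth down over the tall post with its rim on the foot, released with the gripper clear and the dish untouched, and I handed the job in at about 16 s of the 42 s limit.

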